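# Scrub out washed lock housings, rack them to dry and close the parts washer

## Robot

A 7-joint arm with a two-finger parallel gripper is mounted at the origin on the work surface. World frame = base frame: x ahead of the robot, y to its left, z up, the work surface at z = 0. Lengths are in m, angles in rad, forces in N, time in s.
With the tool pointing down it reaches from about 0.4 to 0.85 m from the base axis. Payload 4.5 kg.
Tool frame: the origin (TCP) lies midway between the tips of the shut fingers; the grasp point (between the pads) lies 19 mm behind it; z points along the fingers, y is the line along which they close (so a half turn about z gives the same grasp; the last joint's range is limited). The gripper opens to 88 mm and grips with 3 to 60 N. Pads are 18 mm wide; open, the fingers measure 123 mm over their backs; the gripper's body (75 mm by 187 mm) begins 45 mm behind the grasp point.
Start: joints at [-1.16, 0.689, -0.195, 1.565, 0.157, 0.902, -0.215], TCP at [0.23, 0.581, 0.239] pointing down, gripper open.
Joint ranges: [-3.01, 3.01], [-0.46, 2.08], [-1.47, 1.51], [0.13, 2.56], [-1, 4.14], [0.04, 2.09], [-2.66, 2.66]. Speed limits (rad/s): [2.57, 2.57, 3.14, 3.14, 3.14, 3.14, 3.14].

## Interface

Orientations are given as a unit quaternion [x, y, z, w].
In Python, from plant import sensors, eyes, finish_job gives the robot as it stands.
- The arm moves only by the tool send_rows, never from a script. Its argument "rows" is text: rows parted by semicolons, each of 4 numbers parted by spaces: the shift along the tool's x, y, z normalised to -1 to 1, where 1 is 30 cm, then the turn about the tool's z normalised to -1 to 1, where 1 is 2 pi rad. A call has 1 to 10 rows; each row is the pose to reach, as a shift and turn from the pose commanded when the call began, along the tool's axes at that moment, turning the shorter way round; what a row does not reach only later rows make up. A row lasts 1/12 s, in which the tool goes at most 41.7 mm and 7.16 degrees, less where a joint would pass 70% of its speed; a pose out of reach is approached as far as the arm can. A call with a number of a shift or a turn outside -1 to 1 is refused whole. A call with a gripper value outside its range is refused whole. "jaw" is the closure, from -1 (fully open) to 1 (shut), set as the call begins (left out, the last holds). The fingers move at their own pace and stop on an object; "force" is the grip in N (left out, the last holds). Time passes only in rows, so rows that repeat a pose let the fingers close. It gives the time, the measured TCP pose, the force, the opening and the grip force at its end, in the units of the state.
- sensors.get_state(): the state, without advancing time (a new reading comes with each control period).
- eyes.snapshot(name): name is "scene" or "top" or "wrist"; returns (picture, depth): 420x560x3 uint8, red, green, blue; 420x560 float32, m along the optical axis (not along the pixel's ray), 0 where there is no reading.
- eyes.calibration(name): a dict with "fov_y" (degrees; the focal length in pixels is half the picture's height over the tangent of half this angle, whatever the lens; pixels are square), "cx", "cy" (the principal point, pixels), "dist_coeffs" ([k1, k2, p1, p2, k3] as OpenCV has them; the pictures are not rectified), "world_from_camera" (4x4, takes a point from camera to world coordinates). Camera axes: x right, y down, z forward; pixel columns grow to the right and rows downward; lengths in m; the calibration is good to about 2 mm. A picture is of the moment at which its call begins: read the wrist's pose just before it. calibration takes no time and is no camera call; for the wrist camera it gives the pose at the moment of the call.
- finish_job(): hands the job in; it is judged then, once.
The state is a dict: "clock": time; "q": joint angles; "qd": joint speeds; "joint_torque": joint torques, N m; "tool_pos": TCP position; "eef_rot": TCP orientation; "contact_force": force on the tool from outside, world axes, zero at the start; "moment": the same for the moment, N m; "opening": opening from 0.0 (shut) to 1.0 (fully open); "finger_force": force on a finger pad.
Only numpy, scipy, OpenCV 4.12 (cv2) and the standard library are available. Lean on these libraries where they do the work, as an engineer would, in place of code of your own. Each camera call takes 0.05 s, during which the arm holds its last target. There are 200 camera calls.

## Task

Slide the parts washer's clear splash guard fully open, take the bottle brush and scrub out the bore of every lock housing where it stands in the basin - right down to the bottom, up to the mouth, and down to the bottom again - working along the row from the pump-cabinet end. Then stand the brush back in its pot, bristles down, set all the housings upright and flat in the drying tray, and slide the guard fully shut. Leave the other things on the bench where they are.

Things in the scene. Friction and masses are not known exactly. Their poses are not given: they have to be found in the camera images.
- washer: fixed parts washer 230 mm deep (x), 755 long (y). Origin: on the bench under the basin's centre; x away from the robot, y along the track to the pump cabinet (robot's left). Basin open above and in front: floor 50 mm above the bench, inside x +-97, y +-185 mm; back (+x) and end (-y) walls rise to 150 mm above the bench, front sill to 75; grey pump cabinet y 185 to 560 mm, top at 150
- guard (a joint): splash guard's position, m: 0 = fully shut over the basin, 0.375 = fully open over the pump cabinet, a stop at each end; may start a few cm open. Moves along the washer's +y with 2 N friction, stays where left. Clear top pane (upper face 161 mm above the bench, 372 mm long in y, over the basin when shut) and clear front pane, aluminium frame
- guard_handle (a point): middle of the grip of the guard's black bar handle, on top of the guard: the bar is 112 mm long along the washer's x, 14 mm by 14 mm in section, its centre 200 mm above the bench with 28 mm free under it; axes as the washer's
- housing_a: brass lock housing: round flange 86 mm across, 8 thick at the foot; upright open-topped barrel 52 mm across, rim 75 mm above the underside; bore 44 mm across, closed floor 10 mm above the underside; 0.2 to 0.45 kg. Origin: centre of the underside, z up the bore. Starts in the basin, the place nearest the pump cabinet; may be absent
- housing_b: brass lock housing: round flange 86 mm across, 8 thick at the foot; upright open-topped barrel 52 mm across, rim 75 mm above the underside; bore 44 mm across, closed floor 10 mm above the underside; 0.2 to 0.45 kg. Origin: centre of the underside, z up the bore. Starts in the middle of the basin; may be absent
- housing_c: brass lock housing: round flange 86 mm across, 8 thick at the foot; upright open-topped barrel 52 mm across, rim 75 mm above the underside; bore 44 mm across, closed floor 10 mm above the underside; 0.2 to 0.45 kg. Origin: centre of the underside, z up the bore. Starts in the basin, the place farthest from the pump cabinet; may be absent
- brush: bottle brush 190 mm long, standing upright in its pot, bristles down. Origin: centre of the flat lower end of the bristles; z up along the brush. Bristles 38 mm across (firm core 26 mm) from 0 to 80 mm, thin wire stem to 110 mm, round wooden handle 20 mm across from 110 to 190 mm; 80 g
- pot: brush pot, fixed: grey upright tube 52 mm across, 100 mm tall, on a foot 80 mm across; the bore is 42 mm across with its floor 6 mm above the bench. Origin: centre of the underside, on the bench
- tray: white drying tray, fixed, 144 mm (x) by 312 mm (y), walls 5 mm thick and 22 mm high, floor 5 mm thick: inside 134 by 302 mm, room for three housings side by side along y, 98 mm apart. Origin: centre of the underside, on the bench
- padlock: bystander: brass padlock 60 mm wide, 95 mm tall, standing; origin at its underside
- door_lock: bystander: black digital door lock 165 by 65 mm, 50 mm high, lying; origin at its underside
- degreaser: bystander: white bottle 60 mm across, 160 mm tall; origin at its underside
- screwdriver: bystander: screwdriver lying on the bench
- hammer: bystander: hammer lying on the bench
- sprocket: bystander: bicycle sprocket 100 mm across, 10 mm high, lying flat; origin at its underside
Mind the look-alikes: they are no part of the job. Leave any turquoise look-alike of the brush alone.

How it is judged:
On the way, in this order (a step that is already met when the one before it is completed fails the run):
1. the splash guard has been slid fully open (value of joint guard above 0.36 m), for 0.2 s.
2. brush at the bottom of the bore of housing_a (nearest the pump cabinet), in the basin (z of brush in the frame of housing_a below 0.022 m and horizontal distance between brush and housing_a below 0.02 m and x of housing_a in the frame of washer between -0.1 and 0.1 m and y of housing_a in the frame of washer between -0.19 and 0.19 m), for 0.05 s.
3. brush drawn up to the mouth of housing_a (nearest the pump cabinet) (z of brush in the frame of housing_a between 0.05 and 0.17 m and horizontal distance between brush and housing_a below 0.035 m and x of housing_a in the frame of washer between -0.1 and 0.1 m and y of housing_a in the frame of washer between -0.19 and 0.19 m), for 0.05 s.
4. brush at the bottom of housing_a (nearest the pump cabinet) a second time (all of step 2), for 0.05 s.
5. brush at the bottom of the bore of housing_b (middle), in the basin (z of brush in the frame of housing_b below 0.022 m and horizontal distance between brush and housing_b below 0.02 m and x of housing_b in the frame of washer between -0.1 and 0.1 m and y of housing_b in the frame of washer between -0.19 and 0.19 m), for 0.05 s.
6. brush drawn up to the mouth of housing_b (middle) (z of brush in the frame of housing_b between 0.05 and 0.17 m and horizontal distance between brush and housing_b below 0.035 m and x of housing_b in the frame of washer between -0.1 and 0.1 m and y of housing_b in the frame of washer between -0.19 and 0.19 m), for 0.05 s.
7. brush at the bottom of housing_b (middle) a second time (all of step 5), for 0.05 s.
8. brush at the bottom of the bore of housing_c (farthest from the pump cabinet), in the basin (z of brush in the frame of housing_c below 0.022 m and horizontal distance between brush and housing_c below 0.02 m and x of housing_c in the frame of washer between -0.1 and 0.1 m and y of housing_c in the frame of washer between -0.19 and 0.19 m), for 0.05 s.
9. brush drawn up to the mouth of housing_c (farthest from the pump cabinet) (z of brush in the frame of housing_c between 0.05 and 0.17 m and horizontal distance between brush and housing_c below 0.035 m and x of housing_c in the frame of washer between -0.1 and 0.1 m and y of housing_c in the frame of washer between -0.19 and 0.19 m), for 0.05 s.
10. brush at the bottom of housing_c (farthest from the pump cabinet) a second time (all of step 8), for 0.05 s.
At the end, for the whole second after the job is handed in: guard within 8 mm of fully shut; every housing present upright (within 7 degrees) and at rest on the floor of the drying tray; brush standing bristles-down on the floor of its pot; nothing held (value of joint guard below 0.008 m and x of housing_a in the frame of tray between -0.072 and 0.072 m and y of housing_a in the frame of tray between -0.156 and 0.156 m and z of each of housing_a, housing_b, housing_c in the frame of tray below 0.012 m and angle between each of housing_a, housing_b, housing_c's own z axis and vertical below 0.12 rad and linear speed of each of housing_a, housing_b, housing_c, brush below 0.02 m/s and x of housing_b in the frame of tray between -0.072 and 0.072 m and y of housing_b in the frame of tray between -0.156 and 0.156 m and x of housing_c in the frame of tray between -0.072 and 0.072 m and y of housing_c in the frame of tray between -0.156 and 0.156 m and horizontal distance between brush and pot below 0.02 m and z of brush in the frame of pot below 0.02 m and angle between brush's own z axis and vertical below 0.35 rad); the robot touches nothing.
It fails at once if a bystander on the bench is moved more than 30 mm (distance of any of padlock, door_lock, degreaser, screwdriver, hammer, sprocket from where it was at the start of the episode above 0.03 m).
Of housing_a, housing_b, housing_c only 2 to 3 are there at a start; the rules pass over those that are not, and their reading is None.
At some moment in a run one of housing_a, housing_b, housing_c may be knocked a few centimetres aside while the robot is not near it.
It also fails if it takes over 210 s, if anything falls off the work surface, if the arm or the gripper's body presses on something with over 40 N, if the wrist force passes 120 N, or if a joint passes its speed limit or range.

## Working session

There is one attempt and no reset: what is moved stays moved. The work goes in short steps, Python scripts to look and compute and a tool call to move; the robot and the scene stay as the last step left them, time stands still between calls to the robot, and variables do not carry over. Pictures are saved under pics/ and viewed, at most 14 in all, crops included, and the job is handed in when it is done.

Besides the shell and the picture viewer there is one more tool, called after "Request:" as name(argument=value, ...) on one line, values as JSON. send_rows: Moves the arm, as the interface text tells. Scaled input: -1 to 1 covers 30 cm each way for a shift and 2 pi rad each way for a turn. Its arguments: {"type":"object","properties":{"rows":{"type":"string"},"jaw":{"type":"number"},"force":{"type":"number"}},"required":["rows"]}

```bash
mkdir -p pics; cat > h.py <<'E'
import numpy as np,cv2
from plant import sensors,eyes,finish_job
def snap(n):
    c=eyes.calibration(n); p,d=eyes.snapshot(n); return p,d,c
def K(c):
    f=210/np.tan(np.radians(c['fov_y'])/2); return np.array([[f,0,c['cx']],[0,f,c['cy']],[0,0,1.]])
def cloud(d,c):
    v,u=np.mgrid[:420,:560]
    n=cv2.undistortPoints(np.stack([u,v],-1).reshape(-1,1,2).astype(np.float32),K(c),np.array(c['dist_coeffs'],float)).reshape(420,560,2)
    P=np.dstack([n*d[...,None],d]); T=np.array(c['world_from_camera'])
    W=P@T[:3,:3].T+T[:3,3]; W[d<=0]=np.nan; return W
def save(n,p): cv2.imwrite('pics/'+n,p[...,::-1])
E
python3 - <<'E'
from h import *
s=sensors.get_state(); print({k:np.round(s[k],3) for k in s})
for n in('scene','top'):
    p,d,c=snap(n); save(n+'0.png',p); np.savez(n+'0.npz',p=p,d=d,W=cloud(d,c)); print(n,np.round(c['world_from_camera'],3).tolist(),c['fov_y'])
E
```

```text
{'clock': np.float64(0.0), 'q': array([-1.16 ,  0.69 , -0.195,  1.566,  0.157,  0.902, -0.215]), 'qd': array([ 0.001, -0.003, -0.   ,  0.   , -0.002,  0.001,  0.   ]), 'joint_torque': array([-0.0000e+00, -5.2757e+01, -1.2670e+00, -1.5343e+01, -5.3000e-02,
        7.0000e-03,  0.0000e+00]), 'tool_pos': array([0.23 , 0.581, 0.238]), 'eef_rot': array([ 0.187,  0.982, -0.001, -0.   ]), 'contact_force': array([0.389, 0.314, 0.195]), 'moment': array([ 0.002, -0.039,  0.022]), 'finger_force': np.float64(0.0), 'opening': np.float64(0.999)}
scene [[-0.81, 0.5, -0.308, 0.849], [0.587, 0.682, -0.438, 0.464], [-0.009, -0.535, -0.845, 1.025], [0.0, 0.0, 0.0, 1.0]] 52.72671751059996
top [[0.016, -0.983, 0.182, 0.274], [-1.0, -0.014, 0.013, -0.036], [-0.011, -0.182, -0.983, 1.551], [0.0, 0.0, 0.0, 1.0]] 50.95765005576575
```

View pics/top0.png

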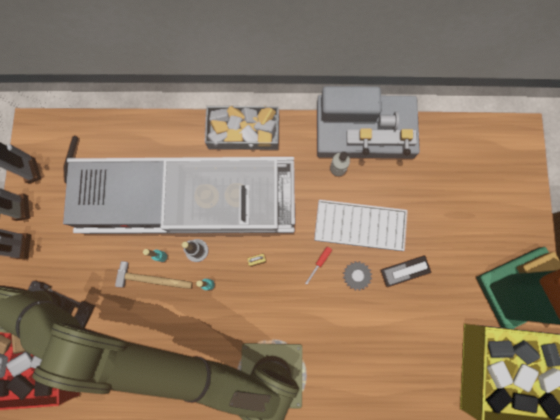

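View pics/scene0.png

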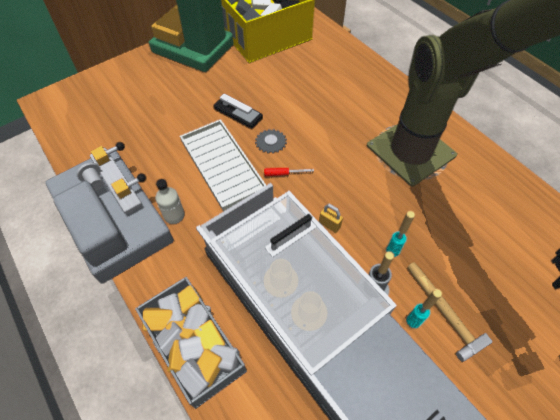

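The top view shows the washer at (180,195), with its cabinet at the left and the handle at (244,204). The tray is at (361,225). There are three brush-like things: turquoise at (155,255), turquoise at (205,285), and one in the grey pot at (195,250). The grey-pot one fits the description. I'll confirm that in a crop.

```bash
python3 - <<'E'
from h import *
S=np.load('scene0.npz');T=np.load('top0.npz')
a=cv2.resize(S['p'][180:400,200:500],None,fx=2.6,fy=2.6,interpolation=cv2.INTER_CUBIC); save('crop1.png',a)
W=T['W'];
def q(W,u,v,l): print(l,(u,v),np.round(W[v,u],3))
for u,v,l in[(244,204,'handle'),(245,188,'handle'),(244,219,'handle'),(195,250,'pot'),(188,245,'brush'),(155,255,'t'),(205,285,'t'),(205,195,'hous'),(235,195,'hous'),(170,162,'gcorner'),(278,162,'g'),(70,165,'cab'),(72,225,'cab'),(292,162,'wall'),(322,205,'tray'),(405,212,'tray'),(400,246,'tray'),(318,238,'tray'),(257,260,'padlock'),(340,160,'degr')]: q(W,u,v,l)
W=S['W']
for u,v,l in[(280,277,'hous'),(310,310,'hous'),(291,232,'handle'),(380,275,'pot'),(387,258,'brush')]:q(W,u,v,'s '+l)
# clusters by height: 0.18-0.23
for n,W in(('top',T['W']),('scene',S['W'])):
    for lo,hi in((.19,.215),(.176,.205),(.155,.165),(.145,.152),(.09,.104),(.017,.025)):
        m=((W[...,2]>lo)&(W[...,2]<hi)&(W[...,0]>.3)&(W[...,0]<.95)).astype(np.uint8)
        k,L,st,ce=cv2.connectedComponentsWithStats(m)
        for i in range(1,k):
            if st[i,4]>15:
                P=W[L==i]; print(n,lo,st[i].tolist(),np.round(P.mean(0),3),np.round(P.min(0)[:2],3),np.round(P.max(0)[:2],3))
E
```

```text
handle (244, 204) [0.542 0.089 0.208]
handle (245, 188) [0.594 0.088 0.203]
handle (244, 219) [0.495 0.087 0.206]
pot (195, 250) [0.407 0.258 0.09 ]
brush (188, 245) [0.413 0.26  0.191]
t (155, 255) [0.386 0.383 0.119]
t (205, 285) [0.292 0.212 0.132]
hous (205, 195) [0.58  0.221 0.156]
hous (235, 195) [0.579 0.123 0.165]
gcorner (170, 162) [0.689 0.341 0.16 ]
g (278, 162) [ 0.698 -0.014  0.144]
cab (70, 165) [0.678 0.68  0.151]
cab (72, 225) [0.48  0.666 0.123]
wall (292, 162) [ 0.696 -0.06   0.153]
tray (322, 205) [ 0.582 -0.172  0.003]
tray (405, 212) [ 0.557 -0.461  0.026]
tray (400, 246) [ 0.438 -0.444  0.012]
tray (318, 238) [ 0.463 -0.157  0.004]
padlock (257, 260) [0.379 0.053 0.058]
degr (340, 160) [ 0.714 -0.222  0.121]
s hous (280, 277) [0.628 0.159 0.158]
s hous (310, 310) [0.622 0.258 0.161]
s handle (291, 232) [0.554 0.1   0.199]
s pot (380, 275) [0.416 0.273 0.093]
s brush (387, 258) [0.423 0.273 0.193]
top 0.19 [0, 143, 11, 25, 123] [0.69  0.873 0.204] [0.655 0.854] [0.733 0.887]
top 0.19 [11, 145, 7, 8, 35] [0.715 0.846 0.203] [0.706 0.84 ] [0.727 0.852]
top 0.19 [24
[... 8308 characters left out ...]
  -0.335]
scene 0.017 [197, 150, 69, 58, 260] [ 0.526 -0.208  0.02 ] [ 0.44 -0.33] [ 0.599 -0.146]
scene 0.017 [264, 168, 25, 8, 132] [ 0.401 -0.172  0.021] [ 0.366 -0.199] [ 0.435 -0.144]
scene 0.017 [166, 216, 16, 5, 24] [ 0.728 -0.204  0.02 ] [ 0.708 -0.217] [ 0.747 -0.198]
scene 0.017 [319, 219, 22, 11, 36] [0.393 0.065 0.021] [0.369 0.035] [0.406 0.087]
scene 0.017 [111, 237, 62, 39, 116] [ 0.853 -0.152  0.021] [ 0.761 -0.158] [ 0.944 -0.149]
scene 0.017 [409, 264, 24, 31, 142] [0.307 0.329 0.021] [0.3  0.28] [0.317 0.369]
scene 0.017 [436, 298, 51, 63, 570] [0.326 0.48  0.022] [0.3   0.393] [0.373 0.541]
scene 0.017 [408, 316, 15, 10, 31] [0.403 0.397 0.02 ] [0.388 0.378] [0.409 0.411]
```

View pics/crop1.png

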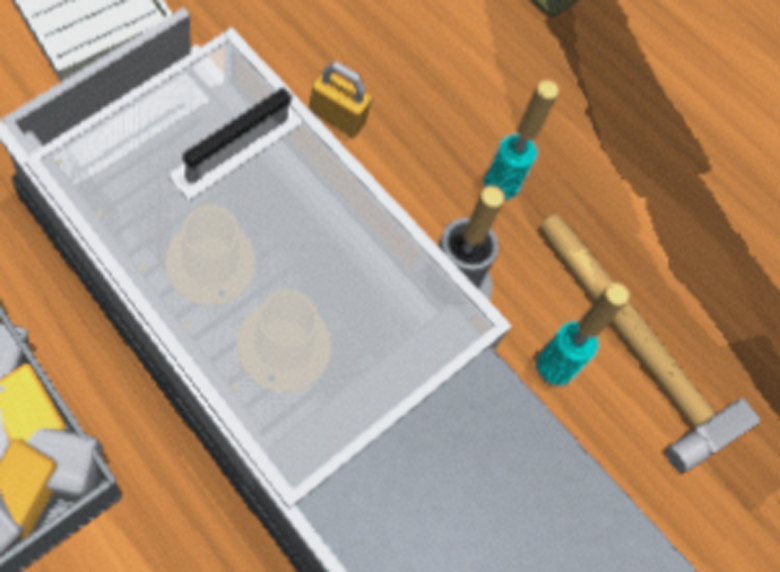

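The crop shows a dark-bristled brush in the grey pot at about (470,235), and both look-alikes are turquoise. The grey-pot brush is the one to take. Next is the guard handle at about (0.549, 0.094, 0.20), which matches the given 200 mm height.

```bash
cat > g.py <<'E'
import sys
from h import *
from scipy.spatial.transform import Rotation as R
def rel(p,yaw=None):
    s=sensors.get_state(); r=R.from_quat(s['eef_rot']); d=r.inv().apply(np.array(p)-s['tool_pos'])/.3
    t=0
    if yaw is not None:
        y=r.as_matrix()[:,1]; a=np.degrees(np.arctan2(y[1],y[0])); t=-((yaw-a+90)%180-90)/360
    return np.round(d,4).tolist(),round(t,4)
if __name__=='__main__':
    s=sensors.get_state(); print('t',s['clock'],np.round(s['tool_pos'],4),np.round(s['eef_rot'],3),'F',np.round(s['contact_force'],1),'q7',np.round(s['q'],2))
    for a in sys.argv[1:]:
        v=[float(x) for x in a.split(',')]; print(a,rel(v[:3],v[3] if len(v)>3 else None))
E
python3 g.py .549,.093,.26,90 .549,.093,.178,90
```

```text
t 0.1 [0.2298 0.5806 0.238 ] [ 0.187  0.982 -0.001 -0.   ] F [ 0.6 -0.1  0. ] q7 [-1.16  0.69 -0.19  1.57  0.16  0.9  -0.22]
.549,.093,.26,90 ([-1.5873, -1.1201, -0.0713], np.float64(-0.06))
.549,.093,.178,90 ([-1.5872, -1.1197, 0.202], np.float64(-0.06))
```

Request:
send_rows(rows="-1 -0.7 -0.1 -0.06;-1 -0.7 -0.1 -0.06;-1 -0.7 -0.1 -0.06;-1 -0.7 -0.1 -0.06;-1 -0.7 -0.1 -0.06;-1 -0.7 -0.1 -0.06;-1 -0.7 -0.1 -0.06;-1 -0.7 -0.1 -0.06;-1 -0.7 -0.1 -0.06;-1 -0.7 -0.1 -0.06", jaw=-1, force=30)

```text
clock: 0.93
tool_pos: [0.4365, 0.267, 0.2685]
eef_rot: [0.006, 1.0, -0.003, 0.001]
contact_force: [-0.4, -0.0, -0.7]
opening: 0.999
finger_force: 0.0
```

```bash
python3 g.py .549,.093,.25,90 .549,.093,.178,90
```

```text
t 0.9333 [0.4365 0.267  0.2685] [ 0.006  1.    -0.003  0.001] F [-0.4 -0.  -0.7] q7 [-0.42  0.51 -0.35  1.86  0.24  0.81  0.66]
.549,.093,.25,90 ([-0.3824, -0.5749, 0.0658], np.float64(-0.002))
.549,.093,.178,90 ([-0.3819, -0.5735, 0.3058], np.float64(-0.002))
```

Request:
send_rows(rows="-0.381 -0.574 0.065 -0.002;-0.381 -0.574 0.065 -0.002;-0.381 -0.574 0.065 -0.002;-0.381 -0.574 0.065 -0.002;-0.381 -0.574 0.065 -0.002;-0.381 -0.574 0.065 -0.002;-0.381 -0.574 0.18 -0.002;-0.381 -0.574 0.304 -0.002;-0.381 -0.574 0.304 -0.002;-0.381 -0.574 0.304 -0.002")

```text
clock: 1.77
tool_pos: [0.5444, 0.1034, 0.1763]
eef_rot: [-0.007, 1.0, -0.001, -0.002]
contact_force: [0.5, 0.4, 0.2]
opening: 1.001
finger_force: 0.0
```

Request:
send_rows(rows="0 0 0 0;0 0 0 0;0 0 0 0;0 0 0 0;0 0 0 0;0 0 0 0", jaw=1)

```text
clock: 2.27
tool_pos: [0.5462, 0.1034, 0.1781]
eef_rot: [-0.006, 1.0, 0.0, 0.001]
contact_force: [0.7, 0.1, 0.1]
opening: 0.57
finger_force: 0.0
```

```bash
python3 g.py .549,.44,.178,90
```

```text
t 2.2667 [0.5462 0.1034 0.1781] [-0.006  1.     0.     0.001] F [0.7 0.1 0.1] q7 [-0.08  0.69 -0.32  1.83  0.33  0.67  0.99]
.549,.44,.178,90 ([-0.0235, 1.1217, 0.0007], np.float64(0.002))
```

Request:
send_rows(rows="0 0 0 0;0 0 0 0;0 0 0 0;0 0 0 0;0 0 0 0;0 0 0 0;0 0 0 0", jaw=1)

```text
clock: 2.85
tool_pos: [0.5459, 0.1031, 0.1775]
eef_rot: [-0.006, 1.0, -0.0, -0.0]
contact_force: [-1.1, -2.2, 1.2]
opening: 0.147
finger_force: 30.0
```

Request:
send_rows(rows="0 0.05 0 0;0 0.15 0 0;0 0.26 0 0;0 0.37 0 0;0 0.48 0 0;0 0.59 0 0;0 0.7 0 0;0 0.81 0 0;0 0.9 0 0;0 0.96 0 0")

```text
clock: 3.68
tool_pos: [0.5405, 0.3951, 0.1775]
eef_rot: [-0.008, 1.0, 0.001, -0.001]
contact_force: [-2.7, -2.2, 4.6]
opening: 0.149
finger_force: 30.0
```

Gripped and sliding. I'll go on in small steps until it meets the stop.

Request:
send_rows(rows="0 0.03 0 0;0 0.06 0 0;0 0.08 0 0;0 0.1 0 0;0 0.12 0 0;0 0.13 0 0;0 0.14 0 0;0 0.15 0 0;0 0.15 0 0")

```text
clock: 4.43
tool_pos: [0.54, 0.4224, 0.1772]
eef_rot: [-0.004, 1.0, -0.013, -0.005]
contact_force: [-13.6, -25.6, 21.6]
opening: 0.148
finger_force: 29.9
```

Request:
send_rows(rows="0 -0.035 0 0;0 -0.04 0 0;0 -0.04 0 0")

```text
clock: 4.68
tool_pos: [0.5401, 0.4219, 0.1774]
eef_rot: [-0.006, 1.0, -0.001, -0.002]
contact_force: [-5.9, -1.9, 4.0]
opening: 0.147
finger_force: 29.9
```

Request:
send_rows(rows="0 0 0 0;0 0 0 0;0 0 0 0;0 0 0 0;0 0 0 0;0 0 -0.12 0;0 0 -0.25 0;0 0 -0.37 0;0 0 -0.37 0", jaw=-1)

```text
clock: 5.43
tool_pos: [0.5449, 0.4276, 0.2971]
eef_rot: [-0.006, 1.0, 0.005, 0.005]
contact_force: [0.8, 0.4, -0.2]
opening: 0.805
finger_force: 0.0
```

```bash
python3 g.py; python3 - <<'E'
from h import *
for n in('top','scene'):
    p,d,c=snap(n); W=cloud(d,c); np.savez(n+'1.npz',p=p,d=d,W=W); save(n+'1.png',p)
    B=(W[...,0]>.5)&(W[...,0]<.685)&(W[...,1]>-.05)&(W[...,1]<.31)
    for lo,hi in((.118,.135),(.056,.064)):
        m=(B&(W[...,2]>lo)&(W[...,2]<hi)).astype(np.uint8); k,L,st,ce=cv2.connectedComponentsWithStats(m)
        for i in range(1,k):
            if st[i,4]>12: P=W[L==i]; print(n,lo,st[i].tolist(),np.round((P.min(0)+P.max(0))/2,3),np.round(np.ptp(P,axis=0),3))
    h=(W[...,2]>.193)&(W[...,2]<.215)&(W[...,0]>.45)&(W[...,0]<.63)&(W[...,1]>.36)&(W[...,1]<.46); print('handle',h.sum(),np.round(np.median(W[h],0),3) if h.any() else '')
E
```

```text
t 5.4333 [0.5449 0.4276 0.2971] [-0.006  1.     0.005  0.005] F [ 0.8  0.4 -0.2] q7 [-0.59  0.74 -0.3   1.27  0.22  1.15  0.68]
top 0.118 [228, 183, 15, 15, 60] [0.605 0.128 0.125] [0.049 0.048 0.013]
top 0.118 [196, 184, 16, 16, 65] [0.599 0.233 0.126] [0.052 0.051 0.015]
top 0.056 [238, 182, 11, 11, 31] [0.632 0.108 0.06 ] [0.036 0.036 0.008]
top 0.056 [195, 184, 25, 24, 153] [0.6   0.232 0.06 ] [0.082 0.085 0.008]
top 0.056 [225, 188, 25, 19, 131] [0.595 0.128 0.06 ] [0.064 0.084 0.008]
top 0.056 [231, 188, 11, 9, 51] [0.613 0.132 0.06 ] [0.028 0.035 0.008]
top 0.056 [200, 190, 10, 8, 47] [0.606 0.241 0.06 ] [0.026 0.032 0.007]
handle 0 
scene 0.118 [270, 258, 22, 22, 142] [0.605 0.13  0.123] [0.051 0.051 0.01 ]
scene 0.118 [299, 291, 24, 23, 154] [0.6   0.235 0.123] [0.05  0.051 0.01 ]
scene 0.056 [264, 268, 34, 29, 348] [0.605 0.13  0.06 ] [0.084 0.084 0.008]
scene 0.056 [274, 270, 14, 7, 69] [0.596 0.117 0.06 ] [0.028 0.023 0.008]
scene 0.056 [291, 297, 37, 34, 359] [0.6   0.235 0.06 ] [0.085 0.086 0.007]
scene 0.056 [302, 302, 16, 10, 108] [0.59  0.227 0.06 ] [0.028 0.029 0.007]
handle 410 [0.551 0.422 0.206]
```

View pics/scene1.png

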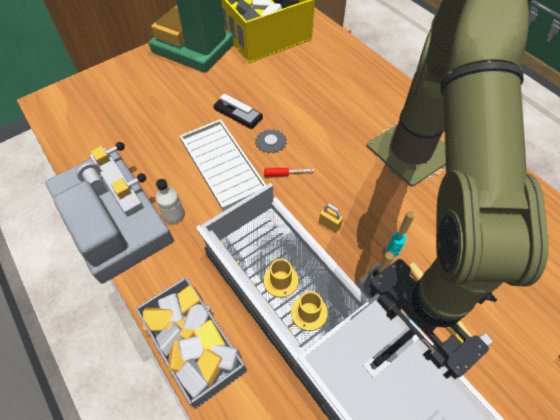

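The guard is fully open, with the handle at y=0.422. Two housings are in the basin: a at (0.600, 0.234) and b at (0.605, 0.129). c is absent. Now the brush.

```bash
python3 g.py .415,.270,.25,90 .415,.270,.147,90
```

```text
t 5.5333 [0.5426 0.425  0.2904] [-0.006  1.     0.001  0.002] F [-0.2  0.2 -1.2] q7 [-0.59  0.74 -0.3   1.28  0.22  1.15  0.68]
.415,.270,.25,90 ([0.4323, -0.5117, 0.1319], np.float64(0.002))
.415,.270,.147,90 ([0.4334, -0.5127, 0.4752], np.float64(0.002))
```

Request:
send_rows(rows="0.432 -0.512 0.13 0.002;0.432 -0.512 0.13 0.002;0.432 -0.512 0.13 0.002;0.432 -0.512 0.13 0.002;0.432 -0.512 0.13 0.002;0.432 -0.512 0.13 0.002;0.432 -0.512 0.13 0.002;0.432 -0.512 0.13 0.002;0.432 -0.512 0.13 0.002")

```text
clock: 6.28
tool_pos: [0.4154, 0.2706, 0.2494]
eef_rot: [-0.0, 1.0, 0.001, 0.0]
contact_force: [-0.1, 0.9, 0.1]
opening: 0.997
finger_force: 0.0
```

```bash
python3 g.py .415,.270,.147,90
```

```text
t 6.2833 [0.4154 0.2706 0.2494] [-0.     1.     0.001  0.   ] F [-0.1  0.9  0.1] q7 [-0.47  0.52 -0.31  1.93  0.23  0.73  0.66]
.415,.270,.147,90 ([0.0016, -0.0026, 0.3414], np.float64(0.0001))
```

Request:
send_rows(rows="0 0 0.1 0;0 0 0.2 0;0 0 0.3 0;0 0 0.341 0;0 0 0.341 0;0 0 0.341 0")

```text
clock: 6.78
tool_pos: [0.4148, 0.2703, 0.1467]
eef_rot: [-0.0, 1.0, 0.0, -0.0]
contact_force: [-0.5, 0.0, 0.8]
opening: 0.999
finger_force: 0.0
```

Request:
send_rows(rows="0 0 0 0;0 0 0 0;0 0 0 0;0 0 0 0;0 0 0 0;0 0 0 0;0 0 0 0;0 0 0 0;0 0 0 0;0 0 0 0", jaw=1, force=35)

```text
clock: 7.62
tool_pos: [0.4142, 0.2691, 0.1472]
eef_rot: [-0.0, 1.0, 0.0, -0.0]
contact_force: [0.1, -0.3, -0.5]
opening: 0.269
finger_force: 0.0
```

Request:
send_rows(rows="0 0 0 0;0 0 -0.02 0;0 0 -0.08 0;0 0 -0.18 0;0 0 -0.28 0;0 0 -0.38 0;0 0 -0.48 0;0 0 -0.56 0;0 0 -0.56 0;0 0 -0.56 0")

```text
clock: 8.45
tool_pos: [0.4146, 0.2693, 0.3164]
eef_rot: [0.0, 1.0, 0.001, 0.001]
contact_force: [-0.4, -0.3, -1.6]
opening: 0.218
finger_force: 35.0
```

```bash
python3 g.py .6,.234,.325,90; python3 - <<'E'
from h import *
for n in('scene','top'):
    p,d,c=snap(n); W=cloud(d,c); np.savez(n+'2.npz',p=p,d=d,W=W); save(n+'2.png',p)
a=np.load('scene2.npz')['p'][170:350,230:470]; save('crop2.png',cv2.resize(a,None,fx=3,fy=3))
E
```

```text
t 8.45 [0.4146 0.2693 0.3164] [0.    1.    0.001 0.001] F [-0.4 -0.3 -1.6] q7 [-0.43  0.43 -0.35  1.84  0.18  0.9   0.7 ]
.6,.234,.325,90 ([-0.6182, -0.1176, -0.0276], np.float64(-0.0))
```

View pics/crop2.png

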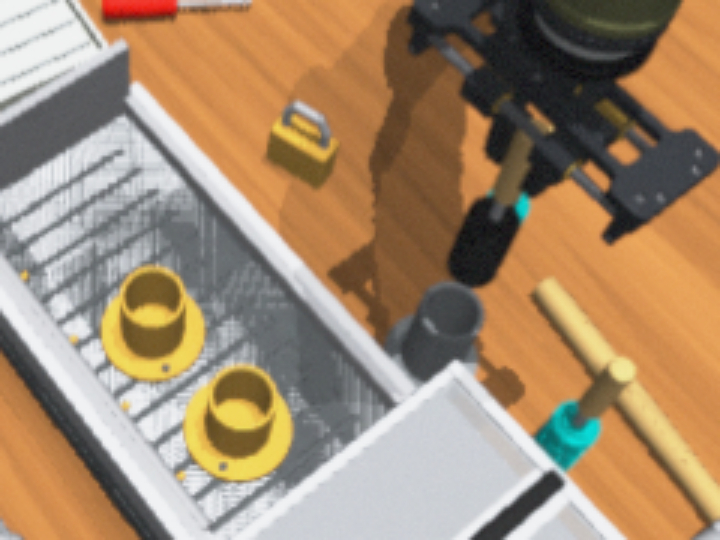

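The brush is held upright at crop (490,235) and the pot is now empty at (445,315). I'll measure the brush tip, the tilt and the pot centre.

```bash
python3 - <<'E'
from h import *
for n in('scene','top'):
    z=np.load(n+'2.npz'); W=z['W']
    m=(abs(W[...,0]-.415)<.04)&(abs(W[...,1]-.27)<.04)&(W[...,2]>.13)&(W[...,2]<.29)
    P=W[m]; print(n,m.sum(), 'zmin',np.round(np.percentile(P[:,2],[0,1,3,10]),3))
    for a in np.arange(.15,.29,.02):
        Q=P[(P[:,2]>=a)&(P[:,2]<a+.02)]
        if len(Q)>3: print(round(a,2),len(Q),np.round((Q.min(0)+Q.max(0))/2,3)[:2],np.round(np.ptp(Q,axis=0),3)[:2])
    m=(abs(W[...,0]-.415)<.05)&(abs(W[...,1]-.27)<.05)&(W[...,2]>.09)&(W[...,2]<.106); P=W[m]; print('pot',m.sum(),np.round((P.min(0)+P.max(0))/2,4),np.ptp(P,axis=0).round(3))
    T=(W[...,0]>.4)&(W[...,0]<.62)&(W[...,1]>-.5)&(W[...,1]<-.13)&(W[...,2]>.014)&(W[...,2]<.03)&(W[...,0]>.44-.1*(W[...,1]+.3)-.02)
    r=cv2.minAreaRect(W[T][:,:2].astype(np.float32)); print('tray',T.sum(),r)
    B=(W[...,0]>.5)&(W[...,0]<.685)&(W[...,1]>-.05)&(W[...,1]<.31)&(W[...,2]>.118)&(W[...,2]<.135)
    k,L,st,ce=cv2.connectedComponentsWithStats(B.astype(np.uint8))
    for i in range(1,k):
        if st[i,4]>12: P=W[L==i]; print('rim',np.round((P.min(0)+P.max(0))/2,3),np.round(np.ptp(P,axis=0),3))
E
```

```text
scene 498 zmin [0.175 0.178 0.179 0.187]
0.17 54 [0.421 0.271] [0.026 0.032]
0.19 81 [0.421 0.27 ] [0.024 0.034]
0.21 85 [0.423 0.27 ] [0.023 0.033]
0.23 81 [0.416 0.268] [0.034 0.036]
0.25 181 [0.415 0.269] [0.034 0.037]
0.27 16 [0.419 0.271] [0.012 0.012]
pot 170 [0.4152 0.2708 0.0962] [0.05  0.05  0.012]
tray 595 ((0.4898104667663574, -0.30298975110054016), (0.3191453814506531, 0.18983180820941925), 83.90723419189453)
rim [0.605 0.13  0.123] [0.051 0.052 0.01 ]
rim [0.6   0.235 0.123] [0.05  0.051 0.01 ]
top 14 zmin [0.185 0.187 0.192 0.206]
0.23 7 [0.423 0.253] [0.009 0.007]
pot 3 [0.4047 0.248  0.0963] [0.003 0.004 0.008]
tray 473 ((0.4903527796268463, -0.3040028214454651), (0.3111797273159027, 0.18915057182312012), 84.23668670654297)
rim [0.605 0.128 0.125] [0.052 0.047 0.013]
rim [0.599 0.233 0.124] [0.052 0.051 0.013]
```

Request:
send_rows(rows="-0.618 -0.118 -0.03 0;-0.618 -0.118 -0.03 0;-0.618 -0.118 -0.03 0;-0.618 -0.118 -0.03 0;-0.618 -0.118 -0.03 0;-0.618 -0.118 -0.03 0;-0.618 -0.118 -0.03 0;-0.618 -0.118 -0.03 0")

```text
clock: 9.22
tool_pos: [0.5978, 0.2343, 0.3225]
eef_rot: [-0.001, 1.0, -0.0, -0.002]
contact_force: [-0.7, 0.5, -0.1]
opening: 0.218
finger_force: 35.0
```

```bash
python3 g.py .6,.234,.203,90
```

```text
t 9.2167 [0.5978 0.2343 0.3225] [-0.001  1.    -0.    -0.002] F [-0.7  0.5 -0.1] q7 [-0.28  0.64 -0.32  1.39  0.21  1.14  0.95]
.6,.234,.203,90 ([-0.009, -0.0006, 0.3984], np.float64(0.0003))
```

Request:
send_rows(rows="-0.004 0 0.08 0;-0.005 0 0.16 0;-0.005 0 0.2 0;-0.005 0 0.24 0;-0.005 0 0.28 0;-0.005 0 0.32 0;-0.005 0 0.36 0;-0.005 0 0.398 0;-0.005 0 0.398 0;-0.005 0 0.398 0")

```text
clock: 10.05
tool_pos: [0.5999, 0.2341, 0.2044]
eef_rot: [-0.001, 1.0, -0.0, -0.001]
contact_force: [0.3, -0.5, -0.6]
opening: 0.222
finger_force: 35.0
```

Request:
send_rows(rows="0 0 -0.06 0;0 0 -0.12 0;0 0 -0.185 0;0 0 -0.185 0;0 0 -0.185 0;0 0 -0.12 0;0 0 -0.06 0;0 0 0 0;0 0 0 0;0 0 0 0")

```text
clock: 10.88
tool_pos: [0.6001, 0.2334, 0.2035]
eef_rot: [-0.0, 1.0, -0.001, -0.002]
contact_force: [-0.4, -0.0, 0.4]
opening: 0.218
finger_force: 34.9
```

```bash
python3 g.py; python3 - <<'E'
from h import *
p,d,c=snap('scene');save('s3.png',cv2.resize(p[170:370,220:460],None,fx=2.5,fy=2.5))
W=cloud(d,c)
B=(W[...,0]>.5)&(W[...,0]<.685)&(W[...,1]>-.05)&(W[...,1]<.31)&(W[...,2]>.118)&(W[...,2]<.135)
k,L,st,ce=cv2.connectedComponentsWithStats(B.astype(np.uint8))
for i in range(1,k):
    if st[i,4]>12: P=W[L==i]; print('rim',np.round((P.min(0)+P.max(0))/2,3),np.round(np.ptp(P,axis=0),3))
E
```

```text
t 10.8833 [0.6001 0.2334 0.2035] [-0.     1.    -0.001 -0.002] F [-0.4 -0.   0.4] q7 [-0.29  0.76 -0.29  1.53  0.26  0.89  0.9 ]
rim [0.605 0.13  0.123] [0.051 0.052 0.009]
rim [0.602 0.235 0.126] [0.046 0.051 0.017]
```

View pics/s3.png

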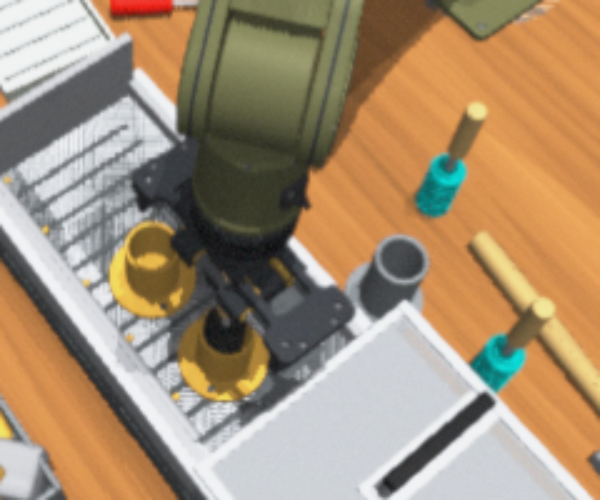

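Crop: the brush stands in bore a at (225,335). I'll press a few mm further to confirm the floor, then lift out.

Request:
send_rows(rows="0 0 0.008 0;0 0 0.012 0;0 0 0.012 0")

```text
clock: 11.18
tool_pos: [0.6013, 0.2338, 0.2016]
eef_rot: [-0.0, 1.0, 0.0, 0.0]
contact_force: [0.7, -0.2, -0.4]
opening: 0.212
finger_force: 34.9
```

Request:
send_rows(rows="0 0 -0.08 0;0 0 -0.2 0;0 0 -0.32 0;0 0 -0.41 0;0 0 -0.41 0;0 0 -0.41 0")

```text
clock: 11.68
tool_pos: [0.602, 0.2342, 0.3264]
eef_rot: [-0.0, 1.0, 0.001, 0.002]
contact_force: [-0.5, 0.6, -1.9]
opening: 0.221
finger_force: 34.9
```

```bash
python3 g.py .605,.129,.325,90 .605,.129,.202,90
```

```text
t 11.6833 [0.602  0.2342 0.3264] [-0.     1.     0.001  0.002] F [-0.5  0.6 -1.9] q7 [-0.28  0.64 -0.32  1.38  0.21  1.15  0.95]
.605,.129,.325,90 ([-0.0101, -0.3508, 0.0041], np.float64(0.0))
.605,.129,.202,90 ([-0.0084, -0.3516, 0.4141], np.float64(0.0))
```

Request:
send_rows(rows="-0.01 -0.351 0 0;-0.01 -0.351 0 0;-0.01 -0.351 0 0;-0.01 -0.351 0 0;-0.01 -0.351 0 0;-0.01 -0.351 0 0")

```text
clock: 12.18
tool_pos: [0.6034, 0.1294, 0.3231]
eef_rot: [-0.001, 1.0, 0.0, -0.001]
contact_force: [0.7, 0.1, -1.0]
opening: 0.217
finger_force: 34.9
```

```bash
python3 g.py .605,.129,.202,90; python3 - <<'E'
from h import *
p,d,c=snap('scene')
W=cloud(d,c)
B=(W[...,0]>.5)&(W[...,0]<.685)&(W[...,1]>-.05)&(W[...,1]<.31)&(W[...,2]>.118)&(W[...,2]<.135)
k,L,st,ce=cv2.connectedComponentsWithStats(B.astype(np.uint8))
for i in range(1,k):
    if st[i,4]>12: P=W[L==i]; print('rim',np.round((P.min(0)+P.max(0))/2,3),np.round(np.ptp(P,axis=0),3))
E
```

```text
t 12.1833 [0.6034 0.1294 0.3231] [-0.001  1.     0.    -0.001] F [ 0.7  0.1 -1. ] q7 [-0.1   0.6  -0.33  1.47  0.2   1.1   1.1 ]
.605,.129,.202,90 ([-0.0063, -0.0017, 0.4038], np.float64(0.0002))
rim [0.605 0.13  0.124] [0.051 0.051 0.011]
rim [0.6   0.235 0.124] [0.051 0.051 0.011]
```

Request:
send_rows(rows="-0.004 0 0.08 0;-0.004 0 0.16 0;-0.004 0 0.2 0;-0.004 0 0.24 0;-0.004 0 0.28 0;-0.004 0 0.32 0;-0.004 0 0.36 0;-0.004 0 0.404 0;-0.004 0 0.404 0;-0.004 0 0.404 0")

```text
clock: 13.07
tool_pos: [0.6046, 0.13, 0.2024]
eef_rot: [-0.001, 1.0, 0.0, -0.001]
contact_force: [-0.0, 0.2, 0.1]
opening: 0.213
finger_force: 34.9
```

Request:
send_rows(rows="0 0 -0.06 0;0 0 -0.12 0;0 0 -0.185 0;0 0 -0.185 0;0 0 -0.185 0;0 0 -0.12 0;0 0 -0.06 0;0 0 0 0;0 0 0 0;0 0 0 0")

```text
clock: 13.9
tool_pos: [0.6043, 0.1284, 0.2018]
eef_rot: [-0.0, 1.0, -0.0, -0.002]
contact_force: [-0.4, 0.3, -0.4]
opening: 0.213
finger_force: 34.9
```

Request:
send_rows(rows="0 0 -0.08 0;0 0 -0.2 0;0 0 -0.32 0;0 0 -0.41 0;0 0 -0.41 0;0 0 -0.41 0")

```text
clock: 14.4
tool_pos: [0.6063, 0.129, 0.3286]
eef_rot: [-0.0, 1.0, 0.001, 0.002]
contact_force: [-0.0, 0.4, -2.2]
opening: 0.22
finger_force: 34.9
```

```bash
python3 g.py .415,.270,.325,90; python3 - <<'E'
from h import *
p,d,c=snap('scene');
W=cloud(d,c)
B=(W[...,0]>.5)&(W[...,0]<.685)&(W[...,1]>-.05)&(W[...,1]<.31)&(W[...,2]>.118)&(W[...,2]<.135)
k,L,st,ce=cv2.connectedComponentsWithStats(B.astype(np.uint8))
for i in range(1,k):
    if st[i,4]>12: P=W[L==i]; print('rim',np.round((P.min(0)+P.max(0))/2,3),np.round(np.ptp(P,axis=0),3))
E
```

```text
t 14.4 [0.6063 0.129  0.3286] [-0.     1.     0.001  0.002] F [-0.   0.4 -2.2] q7 [-0.1   0.6  -0.33  1.46  0.2   1.11  1.1 ]
.415,.270,.325,90 ([0.6376, 0.4703, 0.0097], np.float64(0.0))
rim [0.605 0.131 0.123] [0.051 0.05  0.011]
rim [0.6   0.235 0.123] [0.051 0.052 0.01 ]
```

Request:
send_rows(rows="0.638 0.47 0.01 0;0.638 0.47 0.01 0;0.638 0.47 0.01 0;0.638 0.47 0.01 0;0.638 0.47 0.01 0;0.638 0.47 0.01 0;0.638 0.47 0.01 0;0.638 0.47 0.01 0;0.638 0.47 0.01 0")

```text
clock: 15.2
tool_pos: [0.4143, 0.2683, 0.3222]
eef_rot: [0.0, 1.0, -0.001, -0.0]
contact_force: [-0.2, -0.4, -0.5]
opening: 0.216
finger_force: 34.9
```

```bash
python3 g.py .415,.270,.149,90; python3 - <<'E'
from h import *
p,d,c=snap('scene');W=cloud(d,c)
m=(abs(W[...,0]-.415)<.04)&(abs(W[...,1]-.27)<.04)&(W[...,2]>.13)&(W[...,2]<.29);P=W[m]
for a in np.arange(.17,.29,.02):
    Q=P[(P[:,2]>=a)&(P[:,2]<a+.02)]
    if len(Q)>3: print(round(a,2),len(Q),np.round((Q.min(0)+Q.max(0))/2,3)[:2],np.round(np.ptp(Q,axis=0),3)[:2])
m=(abs(W[...,0]-.415)<.05)&(abs(W[...,1]-.27)<.05)&(W[...,2]>.09)&(W[...,2]<.106); P=W[m]; print('pot',m.sum(),np.round((P.min(0)+P.max(0))/2,4),np.ptp(P,axis=0).round(3))
E
```

```text
t 15.2 [0.4143 0.2683 0.3222] [ 0.     1.    -0.001 -0.   ] F [-0.2 -0.4 -0.5] q7 [-0.43  0.42 -0.36  1.83  0.18  0.92  0.7 ]
.415,.270,.149,90 ([-0.003, 0.0067, 0.5773], np.float64(-0.0001))
0.17 23 [0.423 0.269] [0.024 0.033]
0.19 80 [0.424 0.27 ] [0.024 0.031]
0.21 73 [0.424 0.268] [0.021 0.034]
0.23 91 [0.422 0.268] [0.025 0.035]
0.25 219 [0.417 0.267] [0.034 0.037]
0.27 19 [0.419 0.268] [0.005 0.006]
pot 174 [0.4159 0.271  0.0967] [0.051 0.049 0.013]
```

Request:
send_rows(rows="-0.001 0.004 0.13 0;-0.001 0.004 0.25 0;-0.001 0.004 0.28 0;-0.001 0.004 0.31 0;-0.001 0.004 0.35 0;-0.001 0.004 0.4 0;-0.001 0.004 0.45 0")

```text
clock: 15.83
tool_pos: [0.4161, 0.2709, 0.1886]
eef_rot: [0.001, 1.0, 0.001, 0.001]
contact_force: [-0.2, -0.1, -0.9]
opening: 0.219
finger_force: 34.9
```

Request:
send_rows(rows="0 0 0.04 0;0 0 0.08 0;0 0 0.125 0;0 0 0.125 0;0 0 0.125 0")

```text
clock: 16.25
tool_pos: [0.4152, 0.2706, 0.151]
eef_rot: [0.0, 1.0, 0.0, 0.0]
contact_force: [-1.2, 0.7, -0.7]
opening: 0.215
finger_force: 34.9
```

Request:
send_rows(rows="0 0 0.005 0;0 0 0.011 0;0 0 0.011 0")

```text
clock: 16.5
tool_pos: [0.4147, 0.2708, 0.1477]
eef_rot: [0.0, 1.0, 0.0, 0.001]
contact_force: [-0.1, -0.2, -0.1]
opening: 0.222
finger_force: 34.9
```

Request:
send_rows(rows="0 0 0 0;0 0 0 0;0 0 0 0;0 0 0 0;0 0 0 0;0 0 0 0;0 0 -0.1 0;0 0 -0.22 0;0 0 -0.34 0;0 0 -0.38 0", jaw=-1)

```text
clock: 17.33
tool_pos: [0.4157, 0.2721, 0.2655]
eef_rot: [-0.0, 1.0, 0.002, 0.003]
contact_force: [0.3, 1.8, 0.7]
opening: 0.95
finger_force: 0.0
```

```bash
python3 g.py .6,.234,.26,0; python3 - <<'E'
from h import *
for n in('scene','top'):
    p,d,c=snap(n);W=cloud(d,c); save(n+'4.png',p)
    m=(abs(W[...,0]-.415)<.03)&(abs(W[...,1]-.27)<.03)&(W[...,2]>.17)&(W[...,2]<.21);P=W[m]; print(n,'brushtop',m.sum(),np.round(P.mean(0),3),P[:,2].max() if len(P) else '')
    B=(W[...,0]>.5)&(W[...,0]<.685)&(W[...,1]>-.05)&(W[...,1]<.31)&(W[...,2]>.118)&(W[...,2]<.135)
    k,L,st,ce=cv2.connectedComponentsWithStats(B.astype(np.uint8))
    for i in range(1,k):
        if st[i,4]>12: P=W[L==i]; print('rim',np.round((P.min(0)+P.max(0))/2,3),np.round(np.ptp(P,axis=0),3))
E
```

```text
t 17.3333 [0.4157 0.2721 0.2655] [-0.     1.     0.002  0.003] F [0.3 1.8 0.7] q7 [-0.45  0.5  -0.35  1.91  0.24  0.77  0.65]
.6,.234,.26,0 ([-0.6143, -0.1274, 0.0211], np.float64(-0.25))
scene brushtop 91 [0.422 0.273 0.189] 0.1980244461697006
rim [0.605 0.129 0.123] [0.052 0.052 0.009]
rim [0.6   0.235 0.123] [0.051 0.051 0.01 ]
top brushtop 0 [nan nan nan] 
rim [0.605 0.128 0.126] [0.049 0.047 0.011]
rim [0.599 0.233 0.125] [0.051 0.05  0.013]<stdin>:4: RuntimeWarning: Mean of empty slice.
  ret = um.true_divide(
```

View pics/scene4.png

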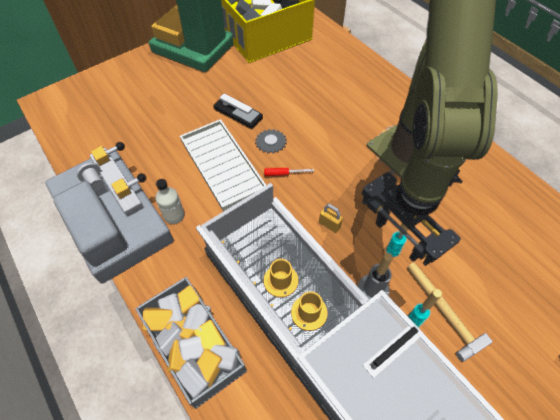

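The brush stands back in the grey pot at (380,275), and both housings are undisturbed at (281,275) and (311,308). Next I measure the tray by colour while heading for housing a.

Request:
send_rows(rows="-0.614 -0.127 0 0.25;-0.614 -0.127 0 0.25;-0.614 -0.127 0 0.25;-0.614 -0.127 0 0.25;-0.614 -0.127 0 0.25;-0.614 -0.127 0 0.25;-0.614 -0.127 0 0.25;-0.614 -0.127 0 0.25;-0.614 -0.127 0 0.25;-0.614 -0.127 0 0.25")

```text
clock: 18.27
tool_pos: [0.5976, 0.232, 0.2591]
eef_rot: [0.588, 0.809, -0.002, -0.001]
contact_force: [0.3, 0.4, 0.2]
opening: 0.998
finger_force: 0.0
```

```bash
python3 g.py .6,.234,.2,0; python3 - <<'E'
from h import *
for n in('scene','top'):
    z=np.load(n+'2.npz');p=z['p'].astype(int);W=z['W']
    m=(W[...,0]>.38)&(W[...,0]<.64)&(W[...,1]>-.52)&(W[...,1]<-.1)&(W[...,2]<.03)&(p.min(2)>150)&(np.ptp(p,axis=2)<40)
    k,L,st,ce=cv2.connectedComponentsWithStats(m.astype(np.uint8)); i=1+np.argmax(st[1:,4])
    Q=W[L==i]; r=cv2.minAreaRect(Q[:,:2].astype(np.float32)); print(n,st[i].tolist(),r,Q[:,2].min(),Q[:,2].max())
    m=cv2.morphologyEx(m.astype(np.uint8),cv2.MORPH_CLOSE,np.ones((5,5)))
    k,L,st,ce=cv2.connectedComponentsWithStats(m); i=1+np.argmax(st[1:,4]); Q=W[L==i]; print(cv2.minAreaRect(Q[:,:2].astype(np.float32)))
E
```

```text
t 18.2667 [0.5976 0.232  0.2591] [ 0.588  0.809 -0.002 -0.001] F [0.3 0.4 0.2] q7 [-0.46  0.69  0.03  1.49 -0.02  0.96 -0.11]
.6,.234,.2,0 ([0.0039, 0.0102, 0.1971], np.float64(0.0501))
scene [180, 120, 87, 87, 3674] ((0.5064731240272522, -0.3158612549304962), (0.3367033302783966, 0.15387263894081116), 83.88932037353516) -0.0067796125888766046 0.02626183040814012
((0.4766981303691864, -0.2992829382419586), (0.34267738461494446, 0.12264642864465714), 67.57286834716797)
top [315, 200, 92, 51, 3685] ((0.5131294131278992, -0.30935415625572205), (0.31943100690841675, 0.1510748714208603), 84.06387329101562) -0.007527019328909201 0.029833591128934245
((0.5040940642356873, -0.30854761600494385), (0.31061288714408875, 0.14534159004688263), 81.02586364746094)
```

Request:
send_rows(rows="0.004 0.01 0.03 0.05;0.004 0.01 0.03 0.05;0.004 0.01 0.03 0.05;0.004 0.01 0.03 0.05;0.004 0.01 0.03 0.05")

```text
clock: 18.68
tool_pos: [0.6002, 0.2343, 0.2508]
eef_rot: [0.704, 0.71, -0.001, -0.0]
contact_force: [-0.1, -0.0, 0.6]
opening: 0.999
finger_force: 0.0
```

```bash
python3 g.py .6,.234,.1,0
```

```text
t 18.6833 [0.6002 0.2343 0.2508] [ 0.704  0.71  -0.001 -0.   ] F [-0.1 -0.   0.6] q7 [-0.51  0.7   0.12  1.5  -0.09  0.95 -0.35]
.6,.234,.1,0 ([-0.0003, 0.0002, 0.5026], np.float64(0.0014))
```

Request:
send_rows(rows="0 0 0.1 0.001;0 0 0.2 0.001;0 0 0.28 0.001;0 0 0.35 0.001;0 0 0.41 0.001;0 0 0.46 0.001;0 0 0.5 0.001;0 0 0.5 0.001;0 0 0.5 0.001")

```text
clock: 19.43
tool_pos: [0.6006, 0.2344, 0.1017]
eef_rot: [0.707, 0.708, -0.001, -0.0]
contact_force: [-0.7, -0.1, 0.4]
opening: 1.0
finger_force: 0.0
```

Request:
send_rows(rows="0 0 0 0;0 0 0 0;0 0 0 0;0 0 0 0;0 0 0 0;0 0 0 0;0 0 0 0;0 0 0 0", jaw=1, force=35)

```text
clock: 20.1
tool_pos: [0.6008, 0.2347, 0.1026]
eef_rot: [0.707, 0.707, -0.0, -0.0]
contact_force: [-1.7, -0.1, 5.0]
opening: 0.586
finger_force: 35.0
```

Request:
send_rows(rows="0 0 -0.04 0;0 0 -0.1 0;0 0 -0.2 0;0 0 -0.3 0;0 0 -0.4 0;0 0 -0.5 0;0 0 -0.56 0;0 0 -0.56 0;0 0 -0.56 0")

```text
clock: 20.85
tool_pos: [0.6011, 0.2345, 0.2708]
eef_rot: [0.707, 0.707, 0.001, 0.0]
contact_force: [-0.8, 0.7, -3.3]
opening: 0.588
finger_force: 35.0
```

```bash
python3 g.py .518,-.239,.26,0; python3 - <<'E'
from h import *
p,d,c=snap('scene');W=cloud(d,c);save('s5.png',p)
m=(abs(W[...,0]-.6)<.06)&(abs(W[...,1]-.234)<.06)&(W[...,2]>.17)&(W[...,2]<.28);P=W[m]; print('held zmin',np.percentile(P[:,2],[0,2,5]).round(3))
E
```

```text
t 20.85 [0.6011 0.2345 0.2708] [0.707 0.707 0.001 0.   ] F [-0.8  0.7 -3.3] q7 [-0.51  0.68  0.12  1.47 -0.09  0.99 -0.36]
.518,-.239,.26,0 ([-1.5784, -0.2777, 0.0346], np.float64(0.0001))
held zmin [0.216 0.221 0.223]
```

Request:
send_rows(rows="-0.1 -0.02 0.01 0;-0.22 -0.04 0.01 0;-0.35 -0.06 0.01 0;-0.48 -0.08 0.01 0;-0.61 -0.1 0.01 0;-0.74 -0.12 0.01 0;-0.87 -0.14 0.01 0;-0.95 -0.16 0.01 0;-1 -0.17 0.01 0;-1 -0.17 0.01 0")

```text
clock: 21.73
tool_pos: [0.5474, -0.0708, 0.2653]
eef_rot: [0.71, 0.705, -0.003, -0.001]
contact_force: [-0.5, 0.2, -2.9]
opening: 0.587
finger_force: 35.0
```

```bash
python3 g.py .518,-.239,.25,0
```

```text
t 21.7333 [ 0.5474 -0.0708  0.2653] [ 0.71   0.705 -0.003 -0.001] F [-0.5  0.2 -2.9] q7 [-0.02  0.56  0.1   1.76 -0.07  0.83  0.1 ]
.518,-.239,.25,0 ([-0.561, -0.0938, 0.0532], np.float64(-0.0011))
```

Request:
send_rows(rows="-0.1 -0.02 0.01 0;-0.22 -0.04 0.03 0;-0.34 -0.06 0.05 0;-0.46 -0.08 0.05 0;-0.53 -0.09 0.05 -0.001;-0.56 -0.093 0.05 -0.001;-0.56 -0.093 0.05 -0.001;-0.56 -0.093 0.05 -0.001")

```text
clock: 22.4
tool_pos: [0.5227, -0.231, 0.2512]
eef_rot: [0.704, 0.71, 0.001, -0.001]
contact_force: [0.0, 1.2, -1.8]
opening: 0.584
finger_force: 35.0
```

```bash
python3 g.py .518,-.239,.059,0; python3 - <<'E'
from h import *
for n in('top','scene'):
    p,d,c=snap(n);save(n+'6.png',p)
    if n=='scene': save('c6.png',cv2.resize(p[60:300,120:400],None,fx=2.5,fy=2.5))
    W=cloud(d,c)
    B=(W[...,0]>.5)&(W[...,0]<.685)&(W[...,1]>-.05)&(W[...,1]<.31)&(W[...,2]>.118)&(W[...,2]<.135)
    k,L,st,ce=cv2.connectedComponentsWithStats(B.astype(np.uint8))
    for i in range(1,k):
        if st[i,4]>12: P=W[L==i]; print('rim',np.round((P.min(0)+P.max(0))/2,3),np.round(np.ptp(P,axis=0),3))
E
```

```text
t 22.4 [ 0.5227 -0.231   0.2512] [ 0.704  0.71   0.001 -0.001] F [ 0.   1.2 -1.8] q7 [ 0.29  0.6   0.07  1.72 -0.06  0.82  0.4 ]
.518,-.239,.059,0 ([-0.0282, -0.0152, 0.6407], np.float64(0.0014))
rim [0.605 0.128 0.125] [0.049 0.048 0.014]
rim [0.605 0.129 0.124] [0.051 0.052 0.012]
```

View pics/c6.png

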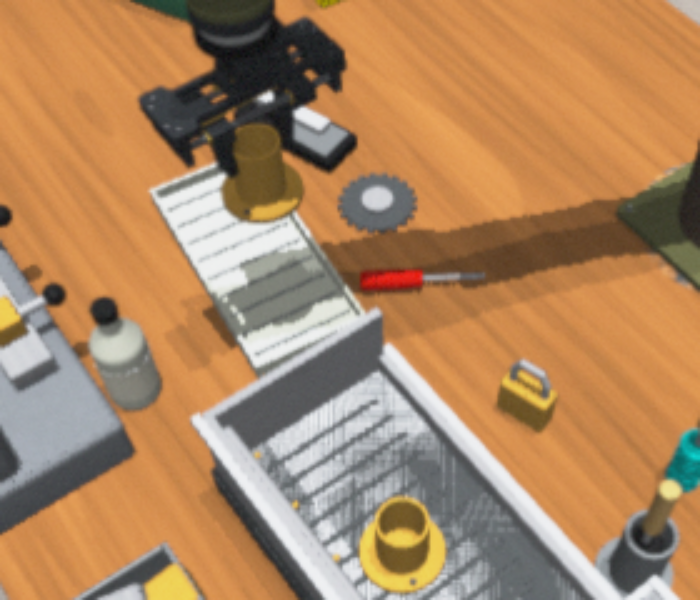

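Housing a hangs upright over the tray at crop (262,175), with its shadow inside it. Lowering.

Request:
send_rows(rows="-0.01 -0.005 0.1 0.001;-0.012 -0.007 0.22 0.001;-0.012 -0.007 0.34 0.001;-0.012 -0.007 0.44 0.001;-0.012 -0.007 0.52 0.001;-0.012 -0.007 0.57 0.001;-0.012 -0.007 0.6 0.001;-0.012 -0.007 0.62 0.001;-0.012 -0.007 0.63 0.001;-0.012 -0.007 0.635 0.001")

```text
clock: 23.33
tool_pos: [0.521, -0.2365, 0.0621]
eef_rot: [0.707, 0.708, 0.0, 0.0]
contact_force: [-0.3, 0.2, -2.1]
opening: 0.588
finger_force: 35.0
```

Request:
send_rows(rows="0 0 0.005 0;0 0 0.01 0;0 0 0.015 0;0 0 0.015 0")

```text
clock: 23.67
tool_pos: [0.5207, -0.2372, 0.0577]
eef_rot: [0.707, 0.707, 0.0, 0.001]
contact_force: [0.5, 1.2, -0.9]
opening: 0.585
finger_force: 35.0
```

Underside is about 1–2 mm above the floor. I'll ease down, release and rise.

Request:
send_rows(rows="0 0 0.004 0;0 0 0.007 0;0 0 0.007 0")

```text
clock: 23.92
tool_pos: [0.5209, -0.2372, 0.0575]
eef_rot: [0.707, 0.707, 0.001, 0.001]
contact_force: [-2.2, 2.2, 16.1]
opening: 0.586
finger_force: 35.0
```

Request:
send_rows(rows="0 0 0 0;0 0 0 0;0 0 0 0;0 0 0 0;0 0 0 0;0 0 0 0;0 0 -0.05 0;0 0 -0.16 0;0 0 -0.28 0;0 0 -0.4 0", jaw=-1)

```text
clock: 24.75
tool_pos: [0.5196, -0.2368, 0.1759]
eef_rot: [0.707, 0.707, -0.0, -0.001]
contact_force: [0.8, -0.7, -0.1]
opening: 1.0
finger_force: 0.0
```

Request:
send_rows(rows="0 0 -0.1 0;0 0 -0.24 0;0 0 -0.24 0;0 0 -0.24 0")

```text
clock: 25.08
tool_pos: [0.5216, -0.2377, 0.2494]
eef_rot: [0.707, 0.707, 0.001, 0.002]
contact_force: [-0.2, -0.5, -1.1]
opening: 0.997
finger_force: 0.0
```

```bash
python3 g.py .605,.129,.25,0; python3 - <<'E'
from h import *
for n in('top','scene'):
    p,d,c=snap(n);W=cloud(d,c)
    for (x0,x1,y0,y1,z0,z1) in((.5,.685,-.05,.31,.118,.135),(.4,.62,-.48,-.12,.072,.092),(.4,.62,-.48,-.12,.009,.018)):
        B=(W[...,0]>x0)&(W[...,0]<x1)&(W[...,1]>y0)&(W[...,1]<y1)&(W[...,2]>z0)&(W[...,2]<z1)
        k,L,st,ce=cv2.connectedComponentsWithStats(B.astype(np.uint8))
        for i in range(1,k):
            if st[i,4]>40: P=W[L==i]; print(n,z0,st[i,4],np.round((P.min(0)+P.max(0))/2,3),np.round(np.ptp(P,axis=0),3))
E
```

```text
t 25.0833 [ 0.5216 -0.2377  0.2494] [0.707 0.707 0.001 0.002] F [-0.2 -0.5 -1.1] q7 [ 0.3   0.6   0.08  1.73 -0.06  0.81  0.41]
.605,.129,.25,0 ([1.2222, 0.2787, -0.0029], np.float64(0.0001))
top 0.118 57 [0.605 0.128 0.125] [0.049 0.047 0.013]
top 0.009 93 [ 0.526 -0.215  0.013] [0.068 0.046 0.009]
scene 0.118 145 [0.605 0.13  0.123] [0.05  0.051 0.01 ]
scene 0.072 103 [ 0.521 -0.235  0.078] [0.052 0.051 0.011]
scene 0.009 44 [ 0.449 -0.417  0.014] [0.042 0.086 0.009]
scene 0.009 48 [ 0.528 -0.46   0.013] [0.066 0.011 0.009]
scene 0.009 44 [ 0.452 -0.222  0.014] [0.018 0.135 0.009]
scene 0.009 249 [ 0.522 -0.231  0.013] [0.085 0.084 0.008]
```

Housing a sits flat: flange top at 13 mm, rim at 80 mm. Now housing b.

Request:
send_rows(rows="0.9 0.2 0 0;0.9 0.2 0 0;0.9 0.2 0 0;0.9 0.2 0 0;0.9 0.2 0 0;0.9 0.2 0 0;0.9 0.2 0 0;0.9 0.2 0 0")

```text
clock: 25.85
tool_pos: [0.5798, 0.0423, 0.2446]
eef_rot: [0.703, 0.711, 0.001, -0.003]
contact_force: [0.3, 0.3, -0.1]
opening: 1.002
finger_force: 0.0
```

Request:
send_rows(rows="0.322 0.079 0 0;0.322 0.079 0 0;0.322 0.079 0 0;0.322 0.079 0 0;0.322 0.079 0 0")

```text
clock: 26.27
tool_pos: [0.6027, 0.1297, 0.2452]
eef_rot: [0.706, 0.708, -0.002, -0.001]
contact_force: [0.1, -1.9, 0.1]
opening: 1.001
finger_force: 0.0
```

```bash
python3 g.py .604,.129,.102,0; python3 - <<'E'
from h import *
for n in('top','scene'):
    p,d,c=snap(n);W=cloud(d,c)
    B=(W[...,0]>.5)&(W[...,0]<.685)&(W[...,1]>-.05)&(W[...,1]<.31)&(W[...,2]>.118)&(W[...,2]<.135)
    k,L,st,ce=cv2.connectedComponentsWithStats(B.astype(np.uint8))
    for i in range(1,k):
        if st[i,4]>12: P=W[L==i]; print('rim',np.round((P.min(0)+P.max(0))/2,3),np.round(np.ptp(P,axis=0),3))
E
```

```text
t 26.2667 [0.6027 0.1297 0.2452] [ 0.706  0.708 -0.002 -0.001] F [ 0.1 -1.9  0.1] q7 [-0.35  0.67  0.12  1.59 -0.1   0.89 -0.2 ]
.604,.129,.102,0 ([-0.0017, 0.0059, 0.4773], np.float64(0.0004))
rim [0.606 0.113 0.125] [0.045 0.017 0.012]
rim [0.605 0.13  0.124] [0.051 0.051 0.011]
```

Request:
send_rows(rows="0 0 0.1 0;0 0 0.2 0;0 0 0.28 0;0 0 0.35 0;0 0 0.41 0;0 0 0.46 0;0 0 0.485 0;0 0 0.485 0;0 0 0.485 0")

```text
clock: 27.12
tool_pos: [0.6038, 0.1282, 0.1018]
eef_rot: [0.708, 0.707, -0.0, 0.0]
contact_force: [0.2, 0.5, -0.2]
opening: 1.004
finger_force: 0.0
```

Request:
send_rows(rows="0 0 0 0;0 0 0 0;0 0 0 0;0 0 0 0;0 0 0 0;0 0 0 0;0 0 0 0;0 0 0 0", jaw=1)

```text
clock: 27.78
tool_pos: [0.6047, 0.1298, 0.1021]
eef_rot: [0.707, 0.707, 0.001, 0.001]
contact_force: [2.6, 0.3, 2.0]
opening: 0.587
finger_force: 35.0
```

Request:
send_rows(rows="0 0 -0.04 0;0 0 -0.1 0;0 0 -0.2 0;0 0 -0.3 0;0 0 -0.4 0;0 0 -0.5 0;0 0 -0.55 0;0 0 -0.55 0;0 0 -0.55 0")

```text
clock: 28.53
tool_pos: [0.6027, 0.1295, 0.2666]
eef_rot: [0.707, 0.707, -0.0, -0.0]
contact_force: [-0.5, 0.2, -5.1]
opening: 0.587
finger_force: 35.0
```

```bash
python3 g.py .507,-.375,.26,0; python3 - <<'E'
from h import *
p,d,c=snap('scene');W=cloud(d,c)
m=(abs(W[...,0]-.6)<.06)&(abs(W[...,1]-.13)<.06)&(W[...,2]>.17)&(W[...,2]<.28);P=W[m]; print('held zmin',np.percentile(P[:,2],[0,2,5]).round(3))
E
```

```text
t 28.5333 [0.6027 0.1295 0.2666] [ 0.707  0.707 -0.    -0.   ] F [-0.5  0.2 -5.1] q7 [-0.36  0.65  0.13  1.57 -0.1   0.93 -0.2 ]
.507,-.375,.26,0 ([-1.6815, -0.3203, 0.0224], np.float64(0.0001))
held zmin [0.213 0.217 0.219]
```

Request:
send_rows(rows="-0.1 -0.02 0.01 0;-0.22 -0.04 0.01 0;-0.35 -0.06 0.01 0;-0.48 -0.08 0.01 0;-0.61 -0.1 0.01 0;-0.74 -0.12 0.01 0;-0.87 -0.14 0.01 0;-0.95 -0.16 0.01 0;-1 -0.17 0.01 0;-1 -0.17 0.01 0")

```text
clock: 29.42
tool_pos: [0.5494, -0.176, 0.2614]
eef_rot: [0.71, 0.705, -0.003, -0.001]
contact_force: [0.2, -0.1, -4.2]
opening: 0.589
finger_force: 35.0
```

Request:
send_rows(rows="-0.1 -0.02 0.01 0;-0.22 -0.04 0.02 0;-0.34 -0.06 0.02 0;-0.46 -0.09 0.02 0;-0.58 -0.12 0.02 0;-0.65 -0.14 0.02 0;-0.68 -0.15 0.02 0;-0.68 -0.15 0.02 0;-0.68 -0.15 0.02 0;-0.68 -0.15 0.02 0")

```text
clock: 30.25
tool_pos: [0.5093, -0.3708, 0.2567]
eef_rot: [0.705, 0.709, 0.001, -0.001]
contact_force: [-0.1, 0.4, -4.4]
opening: 0.589
finger_force: 35.0
```

```bash
python3 g.py .507,-.375,.059,0; python3 - <<'E'
from h import *
p,d,c=snap('scene'); save('c7.png',cv2.resize(p[60:260,120:360],None,fx=2.5,fy=2.5))
E
```

```text
t 30.25 [ 0.5093 -0.3708  0.2567] [ 0.705  0.709  0.001 -0.001] F [-0.1  0.4 -4.4] q7 [ 0.52  0.68  0.07  1.53 -0.06  0.94  0.62]
.507,-.375,.059,0 ([-0.0165, -0.0077, 0.659], np.float64(0.0007))
```

View pics/c7.png

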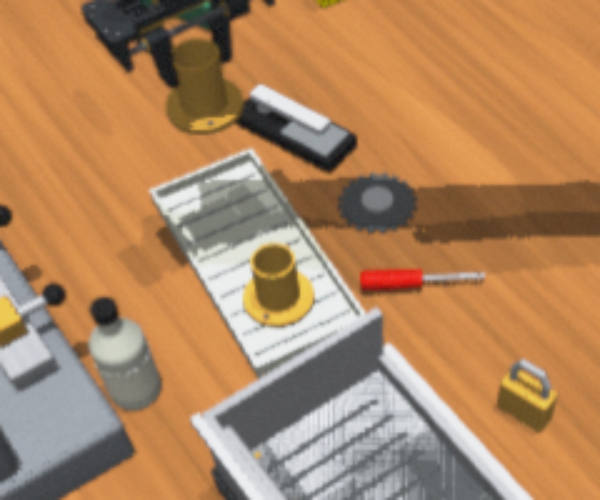

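Housing a stands in the tray at crop (278,290) and b is held upright above the far part of it. Lowering.

Request:
send_rows(rows="-0.005 -0.003 0.1 0;-0.005 -0.003 0.22 0;-0.005 -0.003 0.34 0;-0.005 -0.003 0.46 0;-0.005 -0.003 0.54 0;-0.005 -0.003 0.59 0;-0.005 -0.003 0.62 0;-0.005 -0.003 0.635 0;-0.005 -0.003 0.645 0;-0.005 -0.003 0.65 0")

```text
clock: 31.13
tool_pos: [0.5081, -0.3758, 0.0633]
eef_rot: [0.707, 0.708, 0.0, 0.001]
contact_force: [-0.6, -0.4, -4.3]
opening: 0.585
finger_force: 35.0
```

Request:
send_rows(rows="0 0 0.005 0;0 0 0.01 0;0 0 0.013 0;0 0 0.013 0")

```text
clock: 31.47
tool_pos: [0.5072, -0.3761, 0.059]
eef_rot: [0.707, 0.707, 0.0, 0.0]
contact_force: [-1.4, 0.4, -4.7]
opening: 0.586
finger_force: 35.0
```

Request:
send_rows(rows="0 0 0.004 0;0 0 0.007 0;0 0 0.007 0")

```text
clock: 31.72
tool_pos: [0.5073, -0.376, 0.0571]
eef_rot: [0.707, 0.707, 0.0, 0.0]
contact_force: [-0.1, 0.4, 0.8]
opening: 0.586
finger_force: 35.0
```

Request:
send_rows(rows="0 0 0 0;0 0 0 0;0 0 0 0;0 0 0 0;0 0 0 0;0 0 0 0;0 0 -0.05 0;0 0 -0.16 0;0 0 -0.28 0;0 0 -0.4 0", jaw=-1)

```text
clock: 32.55
tool_pos: [0.5066, -0.3756, 0.1775]
eef_rot: [0.707, 0.707, -0.0, -0.001]
contact_force: [-0.1, -0.1, -0.9]
opening: 0.999
finger_force: 0.0
```

Request:
send_rows(rows="0 0 -0.13 0;0 0 -0.26 0;0 0 -0.38 0;0 0 -0.38 0;0 0 -0.38 0")

```text
clock: 32.97
tool_pos: [0.5081, -0.3768, 0.2931]
eef_rot: [0.707, 0.707, 0.001, 0.003]
contact_force: [-0.0, -0.2, -1.4]
opening: 1.005
finger_force: 0.0
```

```bash
python3 g.py .545,.422,.28,90; python3 - <<'E'
from h import *
for n in('top','scene'):
    p,d,c=snap(n);W=cloud(d,c)
    for (x0,x1,y0,y1,z0,z1) in((.4,.62,-.48,-.12,.072,.092),(.4,.62,-.48,-.12,.009,.018),(.45,.65,.36,.46,.193,.215)):
        B=(W[...,0]>x0)&(W[...,0]<x1)&(W[...,1]>y0)&(W[...,1]<y1)&(W[...,2]>z0)&(W[...,2]<z1)
        k,L,st,ce=cv2.connectedComponentsWithStats(B.astype(np.uint8))
        for i in range(1,k):
            if st[i,4]>40: P=W[L==i]; print(n,z0,st[i,4],np.round((P.min(0)+P.max(0))/2,3),np.round(np.ptp(P,axis=0),3))
E
```

```text
t 32.9667 [ 0.5081 -0.3768  0.2931] [0.707 0.707 0.001 0.003] F [-0.  -0.2 -1.4] q7 [ 0.52  0.64  0.08  1.49 -0.06  1.01  0.62]
.545,.422,.28,90 ([2.6626, 0.124, 0.0364], np.float64(-0.2499))
top 0.072 64 [ 0.52  -0.238  0.08 ] [0.049 0.052 0.015]
top 0.072 41 [ 0.51  -0.375  0.079] [0.045 0.049 0.012]
top 0.009 182 [ 0.519 -0.236  0.013] [0.091 0.082 0.009]
top 0.009 193 [ 0.51  -0.372  0.013] [0.09  0.084 0.009]
top 0.009 65 [ 0.525 -0.243  0.014] [0.033 0.032 0.008]
top 0.009 50 [ 0.513 -0.382  0.013] [0.032 0.028 0.008]
top 0.193 184 [0.543 0.421 0.205] [0.113 0.017 0.018]
scene 0.072 93 [ 0.508 -0.373  0.079] [0.053 0.053 0.013]
scene 0.072 98 [ 0.521 -0.234  0.078] [0.051 0.053 0.011]
scene 0.009 44 [ 0.527 -0.46   0.014] [0.067 0.012 0.009]
scene 0.009 217 [ 0.508 -0.372  0.013] [0.085 0.084 0.009]
scene 0.009 248 [ 0.522 -0.234  0.013] [0.085 0.082 0.009]
scene 0.009 49 [ 0.559 -0.158  0.014] [0.082 0.018 0.009]
scene 0.193 448 [0.543 0.421 0.202] [0.113 0.016 0.017]
```

Both housings are flat in the tray. Now back to the guard handle at (0.543, 0.421).

Request:
send_rows(rows="1 0.05 0 -0.12;1 0.05 0 -0.12;1 0.05 0 -0.12;1 0.05 0 -0.12;1 0.05 0 -0.12;1 0.05 0 -0.12;1 0.05 0 -0.12;1 0.05 0 -0.12;1 0.05 0 -0.12;1 0.05 0 -0.12")

```text
clock: 33.9
tool_pos: [0.5211, -0.0764, 0.2893]
eef_rot: [0.397, 0.918, -0.001, -0.001]
contact_force: [-0.1, -1.4, -0.4]
opening: 1.005
finger_force: 0.0
```

```bash
python3 g.py .543,.422,.28,90
```

```text
t 33.9 [ 0.5211 -0.0764  0.2893] [ 0.397  0.918 -0.001 -0.001] F [-0.1 -1.4 -0.4] q7 [ 0.14  0.49 -0.13  1.79  0.08  0.86  0.73]
.543,.422,.28,90 ([1.1596, 1.1918, 0.03], np.float64(-0.1298))
```

Request:
send_rows(rows="0.9 0.9 0 -0.13;0.9 0.9 0 -0.13;0.9 0.9 0 -0.13;0.9 0.9 0 -0.13;0.9 0.9 0 -0.13;0.9 0.9 0 -0.13;0.9 0.9 0 -0.13;0.9 0.9 0 -0.13;0.9 0.9 0 -0.13;0.9 0.9 0 -0.13")

```text
clock: 34.73
tool_pos: [0.5329, 0.3123, 0.2896]
eef_rot: [-0.003, 1.0, 0.003, -0.001]
contact_force: [-0.3, 1.0, 0.1]
opening: 1.004
finger_force: 0.0
```

```bash
python3 g.py .543,.422,.26,90
```

```text
t 34.7333 [0.5329 0.3123 0.2896] [-0.003  1.     0.003 -0.001] F [-0.3  1.   0.1] q7 [-0.41  0.64 -0.35  1.52  0.24  1.02  0.76]
.543,.422,.26,90 ([-0.036, 0.3648, 0.1006], np.float64(0.0009))
```

Request:
send_rows(rows="-0.036 0.365 0.1 0;-0.036 0.365 0.1 0;-0.036 0.365 0.1 0;-0.036 0.365 0.1 0;-0.036 0.365 0.1 0;-0.036 0.365 0.1 0")

```text
clock: 35.23
tool_pos: [0.5462, 0.4119, 0.2597]
eef_rot: [0.002, 1.0, -0.002, 0.0]
contact_force: [0.1, -0.4, 0.6]
opening: 1.001
finger_force: 0.0
```

```bash
python3 g.py .543,.422,.178,90
```

```text
t 35.2333 [0.5462 0.4119 0.2597] [ 0.002  1.    -0.002  0.   ] F [ 0.1 -0.4  0.6] q7 [-0.56  0.77 -0.32  1.33  0.25  1.09  0.65]
.543,.422,.178,90 ([0.011, 0.0344, 0.2721], np.float64(-0.0005))
```

Request:
send_rows(rows="0.01 0.03 0.1 0;0.01 0.03 0.2 0;0.01 0.03 0.272 0;0.01 0.03 0.272 0;0.01 0.03 0.272 0")

```text
clock: 35.65
tool_pos: [0.5426, 0.4212, 0.1787]
eef_rot: [0.001, 1.0, -0.001, -0.0]
contact_force: [1.1, 1.0, 0.1]
opening: 1.002
finger_force: 0.0
```

Request:
send_rows(rows="0 0 0 0;0 0 0 0;0 0 0 0;0 0 0 0;0 0 0 0;0 0 0 0;0 0 0 0;0 0 0 0;0 0 0 0;0 0 0 0", jaw=1, force=30)

```text
clock: 36.48
tool_pos: [0.5414, 0.4242, 0.179]
eef_rot: [-0.0, 1.0, 0.0, -0.0]
contact_force: [1.4, 0.0, -0.3]
opening: 0.262
finger_force: 0.0
```

Request:
send_rows(rows="0 0 0 0;0 0 0 0;0 0 0 0;0 0 0 0")

```text
clock: 36.82
tool_pos: [0.5414, 0.4226, 0.1789]
eef_rot: [-0.0, 1.0, -0.001, -0.0]
contact_force: [-1.5, -5.3, 2.9]
opening: 0.145
finger_force: 30.0
```

Request:
send_rows(rows="0 -0.05 0 0;-0.003 -0.15 0 0;-0.005 -0.26 0 0;-0.007 -0.37 0 0;-0.009 -0.48 0 0;-0.011 -0.59 0 0;-0.013 -0.7 0 0;-0.015 -0.81 0 0;-0.017 -0.9 0 0;-0.018 -0.97 0 0")

```text
clock: 37.65
tool_pos: [0.5468, 0.1327, 0.1788]
eef_rot: [-0.0, 1.0, 0.001, 0.0]
contact_force: [0.3, 3.4, -4.0]
opening: 0.151
finger_force: 30.0
```

Request:
send_rows(rows="-0.001 -0.06 0 0;-0.002 -0.12 0 0;-0.003 -0.17 0 0;-0.004 -0.21 0 0;-0.005 -0.24 0 0;-0.005 -0.26 0 0;-0.005 -0.275 0 0;-0.005 -0.29 0 0;-0.005 -0.3 0 0;-0.005 -0.3 0 0")

```text
clock: 38.48
tool_pos: [0.5484, 0.0477, 0.1788]
eef_rot: [-0.002, 1.0, 0.003, 0.0]
contact_force: [-1.9, 8.7, -5.2]
opening: 0.152
finger_force: 30.0
```

Request:
send_rows(rows="0 -0.01 0 0;0 -0.02 0 0;0 -0.02 0 0;0 0.01 0 0;0 0.015 0 0;0 0.015 0 0")

```text
clock: 38.98
tool_pos: [0.5484, 0.0485, 0.1788]
eef_rot: [-0.001, 1.0, 0.0, -0.0]
contact_force: [-1.5, 1.3, -2.7]
opening: 0.15
finger_force: 30.0
```

Request:
send_rows(rows="0 0 0 0;0 0 0 0;0 0 0 0;0 0 0 0;0 0 0 0;0 0 0 0;0 0 -0.1 0;0 0 -0.22 0;0 0 -0.34 0;0 0 -0.45 0", jaw=-1)

```text
clock: 39.82
tool_pos: [0.5485, 0.0477, 0.316]
eef_rot: [-0.0, 1.0, 0.0, 0.0]
contact_force: [1.2, 0.3, -0.3]
opening: 0.881
finger_force: 0.0
```

Request:
send_rows(rows="0 0 0 0;0 0 0 0;0 0 0 0;0 0 0 0")

```text
clock: 40.15
tool_pos: [0.5476, 0.0473, 0.3126]
eef_rot: [-0.0, 1.0, -0.0, -0.001]
contact_force: [0.2, -0.5, -0.4]
opening: 1.002
finger_force: 0.0
```

```bash
python3 g.py; python3 - <<'E'
from h import *
for n in('top','scene'):
    p,d,c=snap(n);W=cloud(d,c); save(n+'9.png',p)
    for (x0,x1,y0,y1,z0,z1) in((.4,.62,-.48,-.12,.072,.092),(.45,.65,-.0,.2,.193,.215),(.38,.45,.24,.3,.185,.21)):
        B=(W[...,0]>x0)&(W[...,0]<x1)&(W[...,1]>y0)&(W[...,1]<y1)&(W[...,2]>z0)&(W[...,2]<z1)
        k,L,st,ce=cv2.connectedComponentsWithStats(B.astype(np.uint8))
        for i in range(1,k):
            if st[i,4]>15: P=W[L==i]; print(n,z0,st[i,4],np.round((P.min(0)+P.max(0))/2,3),np.round(np.ptp(P,axis=0),3))
E
```

```text
t 40.15 [0.5476 0.0473 0.3126] [-0.     1.    -0.    -0.001] F [ 0.2 -0.5 -0.4] q7 [ 0.1   0.52 -0.43  1.69  0.25  0.99  1.15]
top 0.072 56 [ 0.544 -0.22   0.08 ] [0.05  0.048 0.016]
top 0.072 67 [ 0.507 -0.373  0.08 ] [0.051 0.051 0.015]
top 0.185 33 [0.417 0.267 0.194] [0.016 0.018 0.012]
scene 0.072 90 [ 0.507 -0.374  0.077] [0.052 0.053 0.01 ]
scene 0.072 101 [ 0.546 -0.218  0.077] [0.05  0.052 0.01 ]
scene 0.193 313 [0.551 0.049 0.201] [0.112 0.016 0.017]
scene 0.185 65 [0.419 0.269 0.192] [0.017 0.018 0.013]
```

View pics/scene9.png

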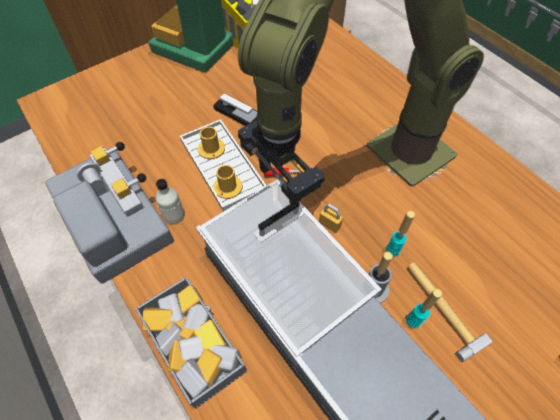

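The guard is shut and the brush is in its pot. Housing a was knocked to (0.545, -0.219), against the tray's far wall, so I'll check that it still sits flat.

```bash
python3 - <<'E'
from h import *
for n in('scene','top'):
    p,d,c=snap(n);W=cloud(d,c)
    if n=='scene': save('c10.png',cv2.resize(p[110:220,170:280],None,fx=5,fy=5,interpolation=cv2.INTER_CUBIC))
    for cx,cy in((.545,-.219),(.508,-.374)):
        r=np.hypot(W[...,0]-cx,W[...,1]-cy)
        for nm,m in(('rim',(r<.028)&(r>.02)&(W[...,2]>.072)&(W[...,2]<.088)),('flange',(r>.031)&(r<.041)&(W[...,2]<.03)&(W[...,2]>0)),('floor',(r<.018)&(W[...,2]<.035))):
            P=W[m]
            if len(P)<6: print(n,cx,nm,len(P));continue
            A=np.c_[P[:,0]-cx,P[:,1]-cy,np.ones(len(P))]
            s=np.linalg.lstsq(A,P[:,2],rcond=None)[0]; print(n,cx,nm,len(P),'slope',s[:2].round(3),'z',s[2].round(4),'xy',P[:,:2].mean(0).round(3))
E
```

```text
scene 0.545 rim 95 slope [-0.007 -0.027] z 0.077 xy [ 0.546 -0.216]
scene 0.545 flange 156 slope [-0.003  0.003] z 0.0112 xy [ 0.55  -0.208]
scene 0.545 floor 0
scene 0.508 rim 91 slope [-0.039 -0.012] z 0.0767 xy [ 0.508 -0.372]
scene 0.508 flange 145 slope [-0.013 -0.035] z 0.011 xy [ 0.514 -0.361]
scene 0.508 floor 0
top 0.545 rim 56 slope [-0.024 -0.047] z 0.0786 xy [ 0.545 -0.219]
top 0.545 flange 141 slope [ 0.017 -0.02 ] z 0.0129 xy [ 0.538 -0.215]
top 0.545 floor 56 slope [-0.016  0.04 ] z 0.0146 xy [ 0.549 -0.222]
top 0.508 rim 69 slope [ 0.005 -0.027] z 0.0782 xy [ 0.506 -0.373]
top 0.508 flange 139 slope [ 0.022 -0.008] z 0.013 xy [ 0.502 -0.365]
top 0.508 floor 48 slope [-0.1    0.033] z 0.0153 xy [ 0.511 -0.379]
```

View pics/c10.png

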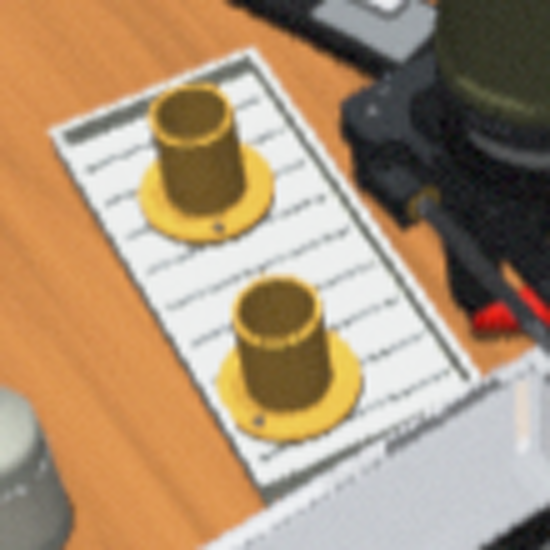

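Both housings are flat at equal heights inside the tray, at crop (195,160) and (290,360). I'll hand in.

```bash
python3 -c "
from plant import finish_job
print(finish_job())"
```

```text
the job is handed in; nothing more can be done
None
```

The job is handed in with no verdict returned: by the camera checks, the guard is shut, housings a and b are scrubbed and flat in the tray (c was absent; a was knocked against the tray's far wall but still sits flat), and the brush is back in its pot.

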